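# Square up a lid carrier in the stencilling jig and clamp it

## Task

The round steel carrier lies twisted on the stencilling jig, its hub in the slot. With light fingertip pushes on its black peg, turn it where it lies until its flat edge faces the alignment bar, press it firmly home by the peg so that the whole flat lies against the bar and hold it pressed there for a second, and only after that slide the orange clamp up until it just touches the carrier's round back. Never push hard, keep the carrier lying flat, and leave everything else where it is.

Things in the scene. Friction and masses are not known exactly. Their poses are not given: they have to be found in the camera images.
- jig: Fixed plywood board 250 x 230 x 12 mm. Origin: underside, below the middle of the carrier's place; x points to the alignment bar, y left, z up; board x -160..90, y -115..115 mm. The bar's face is at x = 47. The carrier lies on the board's top (z 12); a slot under it (x -12..24, y -7..7) takes its hub. Two guide strips 4 high, x -142..-68, |y| 23..30, flank the clamp.
- bar: Fixed aluminium alignment bar at the far end of the jig: 110 mm long (y), 14 thick, 12 high (top 24 mm above the table). Origin: middle of its face towards the carrier, at the foot; axes as the jig's: the face is x = 0, the carrier belongs at -x. It must never take more than 15 N from the carrier.
- carrier: Loose steel disc, 90 mm across, 10 thick, 0.5 kg, one flat 63 mm long, 32 mm from the centre; red top, white dots. Origin: centre of the round outline, underside (12 mm above the table); x square to the flat, z up. A 12 mm hub below rides in the jig's slot: it turns and slides along jig x, 1 mm play. Home: x along the bar's x, centre 32 mm from its face. Starts 57 to 180 deg off, either way.
- peg_top (a point): Centre of the top of the carrier's black upright peg, 16 mm diameter, 20 mm tall, at carrier x = -34, y = 0 (opposite the flat); top 42 mm above the table. Fingers may push the carrier with at most 15 N; hard pushes high on the peg tip it. A push on the peg straight towards the bar squares the carrier up only when it is within about 10 degrees of home.
- flat_left (a point): Left end of the flat (carrier x = 32, y = +31.6 mm), at half thickness. Home: both ends within 1.5 mm of the bar's face. Before clamping, the flat must be pressed on the bar with more than 4 N for 0.3 s, the clamp still drawn back (joint below 0.022).
- flat_right (a point): Right end of the flat (carrier x = 32, y = -31.6 mm), at half thickness.
- clamp (a joint): Orange clamp, m: 0 (drawn back) to 0.036, growing towards the bar along jig x; starts 0 to 0.006. Friction of 2 N holds it. Block 42 mm wide, 40 long, top 22 mm above the table; black front face at jig x = -60 mm + joint. At a home carrier it meets the round back at 0.030 and then resists firmly; finish within 0.0285 to 0.0325.
- clamp_tab (a point): Middle of the top edge of the rear face of the clamp's push tab (36 mm wide in y, 10 thick, at the clamp's rear, top 52 mm above the table), at jig x = -110 mm + joint; push the rear face towards the bar.
- lid_gold: Bystander: gold tin lid, 44 mm across, 10 mm high, lying on the jig board to the right of the carrier. Origin: centre of the underside.
- paint_pot: Bystander: small blue paint pot, 34 mm across, 42 mm high, standing on the jig board to the left of the carrier. Origin: centre of the underside.
- lid_blue: Bystander: blue tin lid, 72 mm across, 10 mm high, on the table. Origin: centre of the underside.
- lid_red: Bystander: red tin lid, 66 mm across, 10 mm high, on the table. Origin: centre of the underside.
- lid_silver: Bystander: silver tin lid, 66 mm across, 10 mm high, on the table. Origin: centre of the underside.
- glue: Bystander: white glue bottle with a red cap, 60 mm across, 160 mm tall. Origin: centre of the underside.
There are look-alikes about, which are no part of the job. There is more than one size of the carrier; the job needs the smallest.

How it is judged:
By the outcome, as a careful person would: the job done as asked, in the order asked, and still so for the second after the job is handed in, with the robot touching nothing.
It also fails if it takes over 72 s, if anything falls off the work surface, if the arm or the gripper's body presses on something with over 40 N, if the wrist force passes 120 N, or if a joint passes its speed limit or range.

## Robot

A 6-joint arm with a two-finger parallel gripper is mounted at the origin on the work surface. World frame = base frame: x ahead of the robot, y to its left, z up, the work surface at z = 0. Lengths are in mm, angles in rad, forces in N, time in s.
With the tool pointing down it reaches from about 350 to 850 mm from the base axis. Payload 8.1 kg.
Tool frame: the origin (TCP) lies on the centre line of the jaws, within the pads' length; the fingertips stand 19 mm ahead of it and the grasp point (between the pads) is the TCP; z points along the fingers, y is the line along which they close (so a half turn about z gives the same grasp; the last joint's range is limited). The gripper opens to 85 mm and grips with 20 to 120 N. Pads are 22 mm wide; open, the fingers measure 114 mm over their backs; the gripper's body (76 mm by 85 mm) begins 54 mm behind the grasp point. The pads swing forward as they close: fully open they stand 13 mm farther back than shut.
Start: joints at [-1.221, 0.13, 1.488, -0, 1.523, -0.085], TCP at [252.757, -544.168, 250.292] pointing down, gripper open.
Joint ranges: [-2.96, 2.96], [-0.89, 2.26], [0.02, 2.5], [-1.34, 4.48], [0, 2.73], [-2.66, 2.66]. Speed limits (rad/s): [2.39, 2.39, 2.79, 3.14, 3.14, 3.14].

## Interface

Orientations are given as a unit quaternion [w, x, y, z].
In Python, from plant import status, cams, order, spot_in, cut_out, spot_point gives the robot as it stands.
- The arm moves only by the shell command python3 -m crank 'ROWS' [OPENING] [FORCE]. ROWS is JSON, one flat list of numbers, 4 for each row, row after row: the shift along the tool's x, y, z in mm, then the turn about the tool's z in rad. A call has exactly 8 rows; each row is the pose to reach, as a shift and turn from the pose commanded when the call began, along the tool's axes at that moment; what a row does not reach only later rows make up. A row lasts 1/10 s, in which the tool goes at most 50 mm and 8.59 degrees, less where a joint would pass 70% of its speed; a pose out of reach is approached as far as the arm can. A call with a gripper value outside its range is refused whole. OPENING is the opening in per cent of the stroke, from 0 (shut) to 100 (fully open), set as the call begins (- or left out, the last holds). The fingers move at their own pace and stop on an object; FORCE is the grip in N (left out, the last holds). Time passes only in rows, so rows that repeat a pose let the fingers close, or fill a call up. It gives the time, the measured TCP pose, the force, the opening and the grip force at its end, in the units of the state.
- status.get_state(): the state, without advancing time (a new reading comes with each control period).
- cams.camera(name): name is "scene" or "top" or "wrist"; returns a dict with "color" (420x560x3 uint8, red, green, blue), "vfov" (degrees; the focal length in pixels is half the picture's height over the tangent of half this angle, whatever the lens; pixels are square), "cx", "cy" (the principal point, pixels), "dist_coeffs" ([k1, k2, p1, p2, k3] as OpenCV has them; the pictures are not rectified), "origin" and "rotation" of the camera in the world. Camera axes: x right, y down, z forward; pixel columns grow to the right and rows downward; lengths in mm; the calibration is good to about 2 mm. A picture is of the moment at which its call begins. There is no depth.
- order.close_job(): hands the job in; it is judged then, once.
Trained networks look in a picture, given as the dict that the camera call returned (one of the last four; its "shot" number tells which), for a name from the list of things; names that differ only in an ending like _2 or _b are one class to them, and where a whole thing is asked for, a point or a joint stands for the part that bears it (a point fixed in the world has none). Each returns a list of dicts, best first, with "p" (0 to 1); they miss things now and then, are a little off and sometimes report something else, mostly with a low value. They report only what shows in the picture. A call takes as long as a camera call. They do not tell look-alikes from the thing itself.
- spot_in(picture, target): "extent" ([centre column, centre row, width, height] in pixels, round what is visible of it).
- cut_out(picture, target): "region" (420x560 bool, what is visible of it) and "extent" ([centre column, centre row, width, height] in pixels, round what is visible of it).
- spot_point(picture, target): "location" ([column, row] in pixels: a listed point, or the origin of a listed thing).
The state is a dict: "t": time; "qpos": joint angles; "qvel": joint speeds; "joint_efforts": joint torques, N m; "tool_pos": TCP position; "orientation": TCP orientation; "wrist_force": force on the tool from outside, world axes, zero at the start; "wrist_torque": the same for the moment, N m; "width": finger opening in mm; "grasp_force": force on a finger pad.
Only numpy, scipy, OpenCV 4.12 (cv2) and the standard library are available. Lean on these libraries where they do the work, as an engineer would, in place of code of your own. Each camera call takes 0.05 s, during which the arm holds its last target. There are 200 camera calls.

## Working session

There is one attempt and no reset: what is moved stays moved. The work goes in short steps, Python scripts to look and compute and a shell command to move; the robot and the scene stay as the last step left them, time stands still between calls to the robot, and variables do not carry over. Pictures are saved under pics/ and viewed, at most 11 in all, crops included, and the job is handed in when it is done.

```bash
ls; mkdir -p pics; cat > h.py <<'E'
import numpy as np, cv2
from plant import status, cams, order, spot_in, cut_out, spot_point
def ray(c,px):
    f=c["color"].shape[0]/2/np.tan(np.radians(c["vfov"])/2)
    K=np.array([[f,0,c["cx"]],[0,f,c["cy"]],[0,0,1]])
    u=cv2.undistortPoints(np.array([[px]],float),K,np.array(c["dist_coeffs"],float))[0,0]
    return np.array(c["origin"],float),np.array(c["rotation"],float).reshape(3,3)@np.array([u[0],u[1],1])
def at(c,px,z):
    o,d=ray(c,px); return o+d*(z-o[2])/d[2]
def proj(c,P):
    f=c["color"].shape[0]/2/np.tan(np.radians(c["vfov"])/2)
    K=np.array([[f,0,c["cx"]],[0,f,c["cy"]],[0,0,1]]); R=np.array(c["rotation"],float).reshape(3,3)
    q=(np.atleast_2d(P)-np.array(c["origin"]))@R
    return cv2.projectPoints(q,np.zeros(3),np.zeros(3),K,np.array(c["dist_coeffs"],float))[0][:,0]
def save(c,n): cv2.imwrite("pics/"+n,c["color"][:,:,::-1])
E
python3 - <<'E'
from h import *
np.set_printoptions(precision=1,suppress=True)
s=status.get_state(); print({k:np.round(v,3) for k,v in s.items()})
Z=dict(jig=0,bar=12,carrier=12,peg_top=42,flat_left=17,flat_right=17,clamp_tab=52,lid_gold=12,paint_pot=12)
for n in ("top","scene"):
    c=cams.camera(n); save(c,n+"0.png"); print(n,c["origin"])
    for k,z in Z.items():
        print(k,[(round(r["p"],2),np.round(r["location"]),at(c,r["location"],z)[:2]) for r in spot_point(c,k)[:4]])
E
```

```text
pics
{'t': np.float64(0.0), 'qpos': array([-1.2,  0.1,  1.5,  0. ,  1.5, -0.1]), 'qvel': array([-0., -0.,  0.,  0.,  0.,  0.]), 'joint_efforts': array([ -0. , -56.9, -50.1,  -0. ,   0. ,  -0. ]), 'tool_pos': array([ 252.6, -543.7,  249.2]), 'orientation': array([-0. ,  1. ,  0.2, -0. ]), 'wrist_force': array([-0.2, -0.7, -0.5]), 'wrist_torque': array([-0., -0.,  0.]), 'grasp_force': np.float64(0.0), 'width': np.float64(85.651)}
top [ 309.3  -19.8 1055.4]Traceback (most recent call last):
  File "<stdin>", line 8, in <module>
  File "h.py", line 9, in at
    o,d=ray(c,px); return o+d*(z-o[2])/d[2]
        ~~~^^^^^^
  File "h.py", line 7, in ray
    return np.array(c["origin"],float),np.array(c["rotation"],float).reshape(3,3)@np.array([u[0],u[1],1])
                                       ~~~~~~~~~~~~~~~~~~~~~~~~~~~~~~~~~~~~~^^^^^
ValueError: cannot reshape array of size 4 into shape (3,3)
```

```bash
sed -i 's/np.array(c\["rotation"\],float).reshape(3,3)/rot(c["rotation"])/' h.py; cat >> h.py <<'E'
from scipy.spatial.transform import Rotation
def rot(q): return Rotation.from_quat(np.array(q,float)[[1,2,3,0]]).as_matrix()
E
python3 - <<'E'
from h import *
np.set_printoptions(precision=1,suppress=True)
Z=dict(jig=0,bar=12,carrier=12,peg_top=42,flat_left=17,flat_right=17,clamp_tab=52,lid_gold=12,paint_pot=12)
for n in ("top","scene"):
    c=cams.camera(n); save(c,n+"0.png"); print(n,c["origin"],rot(c["rotation"])[:,2])
    for k,z in Z.items():
        print(k,[(round(r["p"],2),np.round(r["location"]),at(c,r["location"],z)[:2]) for r in spot_point(c,k)[:4]])
E
```

```text
top [ 309.3  -19.8 1055.4] [ 0.2  0.  -1. ]
jig [(0.85, array([285., 193.]), array([601.2, -28. ]))]
bar [(0.69, array([292., 178.]), array([642.2, -44.2]))]
carrier [(0.93, array([368., 236.]), array([ 496.1, -247.6])), (0.88, array([287., 194.]), array([597.3, -33.1])), (0.62, array([371., 162.]), array([ 698.3, -254.9]))]
peg_top [(0.78, array([296., 184.]), array([615.2, -54.6])), (0.67, array([378., 184.]), array([ 626.3, -266.9]))]
flat_left [(0.93, array([345., 245.]), array([ 468.8, -186.3])), (0.92, array([284., 210.]), array([552.6, -28.7])), (0.78, array([380., 146.]), array([ 744.7, -278.4]))]
flat_right [(0.84, array([350., 152.]), array([ 721.6, -197.4])), (0.65, array([270., 197.]), array([584.4,  11.1])), (0.57, array([380., 258.]), array([ 439.6, -276.7]))]
clamp_tab [(0.88, array([275., 228.]), array([498. ,  -7.2]))]
lid_gold [(0.55, array([320., 200.]), array([ 584.2, -120.3]))]
paint_pot [(0.59, array([257., 171.]), array([655.5,  48.6]))]
scene [911.6 472.6 747.3] [-0.4 -0.5 -0.7]
jig [(0.77, array([249., 232.]), array([597.6, -27.6]))]
bar [(0.81, array([232., 
[... 306 characters left out ...]
 -205.4])), (0.77, array([234., 218.]), array([615.5, -55.3])), (0.69, array([178., 187.]), array([ 658.9, -234.9]))]
flat_left [(0.79, array([251., 170.]), array([ 469.2, -182.3])), (0.71, array([262., 217.]), array([551.2, -30.6])), (0.62, array([140., 204.]), array([ 753.6, -270.4]))]
flat_right [(0.92, array([238., 154.]), array([ 454.4, -257.3])), (0.87, array([170., 216.]), array([ 717.6, -186.7])), (0.86, array([263., 234.]), array([581.7,   9.9]))]
clamp_tab [(0.6, array([285., 205.]), array([504.8,  -1.1]))]
lid_gold [(0.7, array([231., 207.]), array([ 586. , -112.1])), (0.27, array([264., 215.]), array([542.9, -36.9]))]
paint_pot [(0.83, array([245., 261.]), array([659.3,  39.5]))]
```

View pics/top0.png

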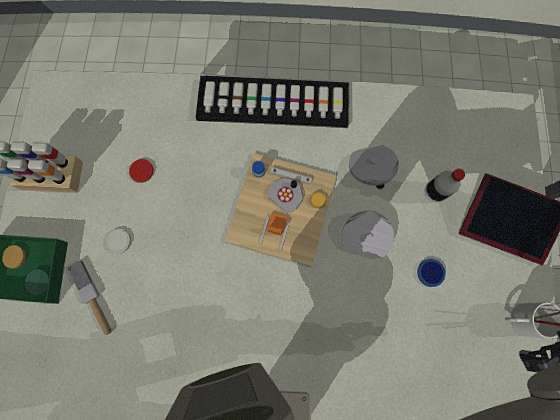

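```bash
cat >> h.py <<'E'
def togo(xyz,yaw=None):
    """shift in tool axes and turn about tool z to bring tool x to world heading yaw (deg)"""
    s=status.get_state(); R=rot(s["orientation"]); d=R.T@(np.array(xyz)-s["tool_pos"])
    y0=np.degrees(np.arctan2(R[1,0],R[0,0]))
    t=None if yaw is None else -((yaw-y0+180)%360-180)
    return np.round(d,1),"yaw now %.1f"%y0, "turn rad",None if t is None else round(np.radians(t),3), "j6",round(s["qpos"][5],3)
E
python3 - <<'E'
from h import *
s=status.get_state(); print(s["orientation"],rot(s["orientation"]).round(3))
c=cams.camera("wrist"); print(c["origin"],rot(c["rotation"]).round(2), np.array(c["origin"])-s["tool_pos"])
print(togo([520,-40,330],-14.5)); 
t=cams.camera("top")["color"][140:280,210:350]
cv2.imwrite("pics/crop.png",cv2.resize(t,None,fx=4.2,fy=4.2,interpolation=cv2.INTER_CUBIC)[:,:,::-1])
E
```

```text
[-1.11574517e-05  9.76462187e-01  2.15688657e-01  2.17634411e-06] [[ 0.907  0.421 -0.   ]
 [ 0.421 -0.907  0.   ]
 [ 0.    -0.    -1.   ]]
[ 329.25216904 -509.55100256  373.60286872] [[ 0.42 -0.86 -0.3 ]
 [-0.91 -0.4  -0.14]
 [ 0.    0.33 -0.95]] [ 76.49110519  34.61727459 123.31946854]
(array([ 454.7, -344.7,  -79.7]), 'yaw now 24.9', 'turn rad', np.float64(0.688), 'j6', np.float64(-0.085))
```

View pics/crop.png

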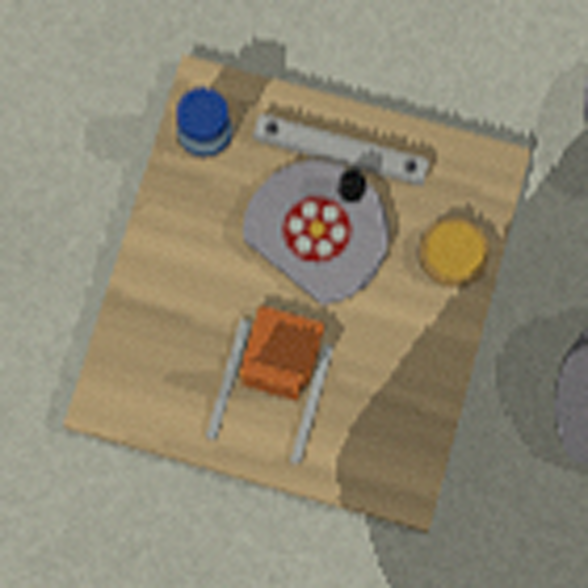

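```bash
python3 -m crank '[34,-21,-10,-0.149, 68,-42,-20,-0.298, 102,-63,-30,-0.447, 136,-84,-40,-0.596, 170,-105,-50,-0.745, 204,-126,-60,-0.894, 238,-147,-70,-1.043, 272,-168,-80,-1.19]' 0 20
python3 - <<'E'
from h import *
print(togo([561,-76,330],-140))
c=cams.camera("top")
pts=np.array([[185,57],[533,140],[430,530],[68,425]])/4.2+[210-.4,140-.4]
w=np.array([at(c,p,12)[:2] for p in pts]); J=np.array([[90,115],[90,-115],[-160,-115],[-160,115]],float)
a=w-w.mean(0);b=J-J.mean(0)
th=np.arctan2((b[:,0]*a[:,1]-b[:,1]*a[:,0]).sum(),(a*b).sum()); R=np.array([[np.cos(th),-np.sin(th)],[np.sin(th),np.cos(th)]])
o=w.mean(0)-R@J.mean(0); print(np.degrees(th),o,(w-(J@R.T+o)).round(1))
E
```

```text
t: 2.0
tool_pos: [429.3, -275.8, 330.9]
orientation: [0.0, 0.686, 0.728, 0.0]
wrist_force: [1.3, -0.0, -0.8]
width: 0.2
grasp_force: 0.0
(array([191.5, 143.4,   0.9]), 'yaw now 93.4', 'turn rad', np.float64(-2.209), 'j6', np.float64(-0.731))
-12.50359656637065 [595.04085642 -29.6903792 ] [[-2.8 -1.4]
 [ 3.5 -0.4]
 [-1.2  2.3]
 [ 0.5 -0.5]]
```

```bash
python3 -m crank '[24,18,0,-0.147, 48,36,0,-0.294, 72,54,0,-0.441, 96,72,0,-0.588, 120,90,0,-0.735, 144,108,0,-0.882, 168,126,0,-1.029, 192,143,0,-1.17]'
python3 -m crank '[0,0,0,-0.147, 0,0,0,-0.294, 0,0,0,-0.441, 0,0,0,-0.588, 0,0,0,-0.735, 0,0,0,-0.882, 0,0,0,-1.029, 0,0,0,-1.04]'
python3 - <<'E'
from h import *
np.set_printoptions(precision=1,suppress=True)
print(togo([561,-76,330],-140))
c=cams.camera("wrist"); save(c,"w1.png")
Z=dict(jig=0,bar=12,carrier=12,peg_top=42,flat_left=17,flat_right=17,clamp_tab=52,lid_gold=12)
for k,z in Z.items():
    print(k,[(round(r["p"],2),np.round(r["location"]),at(c,r["location"],z)[:2]) for r in spot_point(c,k)[:2]])
E
```

```text
t: 2.85
tool_pos: [561.7, -76.9, 330.3]
orientation: [0.0, 0.17, 0.985, -0.0]
wrist_force: [0.2, -0.1, 0.3]
width: -0.1
grasp_force: 0.0
t: 3.65
tool_pos: [561.1, -78.0, 330.3]
orientation: [-0.0, -0.341, 0.94, -0.0]
wrist_force: [0.3, 0.4, -0.8]
width: 0.0
grasp_force: 0.0
(array([-1.2,  1.6,  0.3]), 'yaw now -140.2', 'turn rad', np.float64(-0.003), 'j6', np.float64(-2.495))
jig []
bar [(0.7, array([270., 220.]), array([637.3, -40.6]))]
carrier [(0.77, array([294., 204.]), array([596.5, -29.8])), (0.69, array([124., 156.]), array([ 695.2, -261. ]))]
peg_top [(0.9, array([274., 214.]), array([617.4, -47.8])), (0.78, array([184.,  76.]), array([ 550.5, -245.4]))]
flat_left [(0.86, array([312., 177.]), array([547.9, -37.2])), (0.69, array([ 92., 172.]), array([ 742.9, -283.6]))]
flat_right [(0.81, array([152., 196.]), array([ 716.5, -196.4])), (0.7, array([321., 218.]), array([585.3,  12.8]))]
clamp_tab [(0.95, array([366., 166.]), array([488.7,  -1.7]))]
lid_gold [(0.72, array([253., 160.]), array([ 583. , -115.5]))]
```

View pics/w1.png

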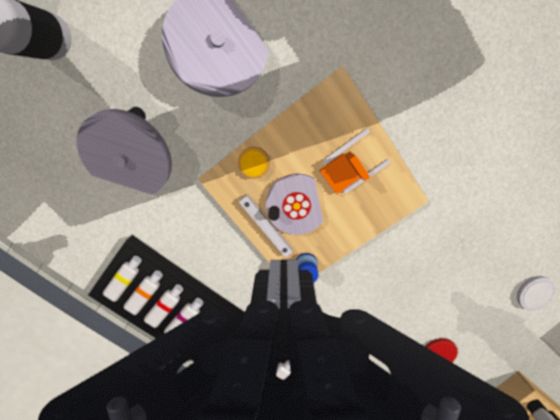

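```bash
python3 - <<'E'
from h import *
np.set_printoptions(precision=1,suppress=True)
c=cams.camera("wrist")
g=cv2.cvtColor(c["color"],cv2.COLOR_RGB2GRAY)
pts=np.array([[343,67],[428,201],[198,181]],np.float32).reshape(-1,1,2)
q=cv2.cornerSubPix(g,pts.copy(),(4,4),(-1,-1),(3,50,.01)).reshape(-1,2); print(q)
w=np.array([at(c,p,12)[:2] for p in q]); J=np.array([[-160,-115],[-160,115],[90,-115]],float)
a=w-w.mean(0);b=J-J.mean(0)
th=np.arctan2((b[:,0]*a[:,1]-b[:,1]*a[:,0]).sum(),(a*b).sum()); R=np.array([[np.cos(th),-np.sin(th)],[np.sin(th),np.cos(th)]])
o=w.mean(0)-R@J.mean(0); print(np.degrees(th),o,(w-(J@R.T+o)).round(1))
for n,z in (("bar ends",24),):
    pass
def J2(p): return R.T@(np.array(p)[:2]-o)
for k,z in dict(bar=12,carrier=12,peg_top=42,flat_left=17,flat_right=17,clamp_tab=52,lid_gold=12,paint_pot=12).items():
    for r in spot_point(c,k)[:2]: print(k,round(r["p"],2),J2(at(c,r["location"],z)))
# carrier outline via mask
ms=cut_out(c,"carrier")
for m in ms[:3]:
    ct=max(cv2.findContours(m["region"].astype(np.uint8),0,1)[0],key=len)[:,0]
    (u,v),r=cv2.minEnclosingCircle(ct); print(m["extent"],J2(at(c,(u,v),22)),r)
im=c["color"][140:290,190:390]; cv2.imwrite("pics/w1c.png",cv2.resize(im,None,fx=4,fy=4,interpolation=2)[:,:,::-1])
E
```

```text
[[346.7  69.4]
 [431.7 198.5]
 [198.  181. ]]
-12.682008411063542 [592.9 -23.4] [[ 0.9  5. ]
 [-2.9 -2.5]
 [ 2.  -2.6]]
bar 0.64 [51.5 -5. ]
carrier 0.94 [ 8.1 -2.2]
carrier 0.9 [ -49.4 -241.7]
peg_top 0.97 [  84.5 -228.2]
peg_top 0.87 [   7.2 -228.1]
flat_left 0.94 [ 206.6 -220.8]
flat_left 0.73 [ -86.  -190.8]
flat_right 0.9 [ 153.6 -141.2]
flat_right 0.88 [-11.8  34.6]
clamp_tab 0.8 [-106.9   -4.3]
lid_gold 0.97 [ 14.8 -97.8]
paint_pot 0.71 [44.8 80.3]
[124.5, 151.1, 96.9, 92.0] [ 146.9 -210.4] 51.133148193359375
[291.4, 205.9, 55.5, 58.1] [-0.5 -5.3] 31.21824836730957
[215.5, 47.4, 111.6, 92.7] [ -45.3 -238.5] 57.583003997802734
```

View pics/w1c.png

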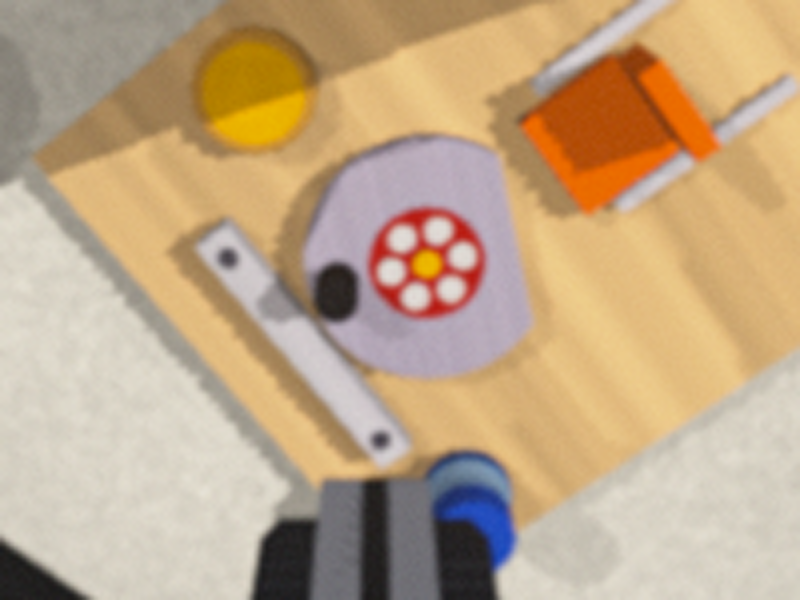

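```bash
cat > fit.py <<'E'
from h import *
from scipy.optimize import least_squares
def J2W(p,P):
    P=np.atleast_2d(np.array(P,float)); c,s=np.cos(p[2]),np.sin(p[2])
    return np.c_[p[0]+c*P[:,0]-s*P[:,1],p[1]+s*P[:,0]+c*P[:,1],P[:,2]]
def W2J(p,w):
    c,s=np.cos(p[2]),np.sin(p[2]); d=np.array(w)[:2]-p[:2]; return np.array([c*d[0]+s*d[1],-s*d[0]+c*d[1]])
E
python3 - <<'E'
from fit import *
np.set_printoptions(precision=1,suppress=True)
c=cams.camera("wrist"); ct=cams.camera("top")
cr=lambda x,y:(190+x/4-.4,140+y/4-.4)
px=np.array([cr(230,220),cr(195,243),cr(410,440),cr(380,468),cr(35,158),(343,67),(428,201)])
P=[[47,-55,24],[61,-55,24],[47,55,24],[61,55,24],[90,-115,12],[-160,-115,12],[-160,115,12]]
pt=np.array([[185,57],[533,140],[430,530],[68,425],[255,136],[262,108],[426,182],[434,155]])/4.2+[209.6,139.6]
Pt=[[90,115,12],[90,-115,12],[-160,-115,12],[-160,115,12],[47,55,24],[61,55,24],[47,-55,24],[61,-55,24]]
rw=lambda p:(proj(c,J2W(p,P))-px).ravel()
rt=lambda p:(proj(ct,J2W(p,Pt))-pt).ravel()
for f in (rw,rt,lambda p:np.r_[rw(p),rt(p)]):
    s=least_squares(f,[597,-28,-.23],loss="soft_l1"); print(s.x[:2],np.degrees(s.x[2]),f(s.x)); p=s.x
    J=lambda q,z,cc=c:W2J(p,at(cc,q,z))
    print("ctr",J(cr(428,264),22),"peg foot",J(cr(338,310),24),"fl",J(cr(497,153),22),"fr",J(cr(533,325),22),"lid",J(cr(257,90),22),"tab",J(cr(697,135),52))
np.save("jig.npy",p)
E
```

```text
[593.6 -28.1] -13.471876310134968 [-0.9  0.7  0.2  0.6  0.1  2.   0.1  0.  -0.8 -1.1  0.3 -2.1  0.7  0.2]
ctr [-0.7  0.6] peg foot [35.3 -5.3] fl [-43.9 -17.9] fr [-17.6  42.5] lid [  9.4 -85.3] tab [-101.2    8.5]
[594.8 -30.1] -12.70216493306188 [-0.1 -1.   0.   1.5  0.8 -0.2 -0.2  0.1  0.2 -0.8 -0.   1.  -0.  -0.8
 -0.6  0.7]
ctr [-2.3  2.3] peg foot [33.6 -4. ] fl [-45.7 -15.6] fr [-18.7  44.4] lid [  6.6 -83.7] tab [-102.7   11.6]
[593.7 -28.6] -13.33843935888063 [-1.3  0.6 -0.2  0.5 -0.1  1.9 -0.1 -0.1 -1.2 -1.1 -0.4 -2.5  0.5 -0.3
 -0.2 -1.  -0.3  2.4 -0.6  0.5 -1.3 -0.2 -0.2 -0.6 -0.3  1.2 -0.5 -0.2
 -1.   1.3]
ctr [-0.9  1.1] peg foot [35.  -4.9] fl [-44.2 -17.3] fr [-17.8  43. ] lid [  8.9 -84.8] tab [-101.4    9.3]
```

```bash
cat >> fit.py <<'E'
p=np.load("jig.npy"); p[:]=[594,-28.5,np.radians(-13.3)]
def go(xj,yj,z,head):
    """jig xy of TCP, heading (deg, jig) of tool x"""
    w=J2W(p,[xj,yj,z])[0]; return togo(w,head-13.3)
def where():
    s=status.get_state(); R=rot(s["orientation"])
    print("jig TCP",W2J(p,s["tool_pos"]).round(1),"z",s["tool_pos"][2].round(1),"head",round(np.degrees(np.arctan2(R[1,0],R[0,0]))+13.3,1),
     "F tool",(R.T@s["wrist_force"]).round(1),"t",s["t"],"j6",round(s["qpos"][5],2))
E
python3 -c "
from fit import *
where();print(go(43.3,9.4,48,-122))"
```

```text
jig TCP [-20.7 -55.5] z 330.3 head -127.0 F tool [ 0.1 -0.4  0.1] t 4.7 j6 -2.49
(array([-90.3, -12. , 282.3]), 'yaw now -140.3', 'turn rad', np.float64(-0.087), 'j6', np.float64(-2.492))
```

```bash
python3 -m crank '[-23,-3,40,-0.02, -46,-6,80,-0.04, -69,-9,120,-0.05, -90,-11.5,160,-0.05, -90,-11.5,200,-0.05, -90,-11.5,240,-0.05, -90,-11.5,270,-0.05, -90,-11.5,282,-0.05]'
python3 - <<'E'
from fit import *
where(); c=cams.camera("wrist"); save(c,"w2.png")
for r in spot_point(c,"peg_top")[:2]: print(r["p"],r["location"],W2J(p,at(c,r["location"],42)))
E
```

```text
t: 5.5
tool_pos: [634.9, -28.7, 43.8]
orientation: [-0.003, -0.363, 0.932, 0.002]
wrist_force: [-1.1, -0.6, -0.5]
width: -0.5
grasp_force: 0.0
jig TCP [39.8  9.2] z 43.8 head -124.1 F tool [1.2 0.3 0.5] t 5.5 j6 -2.44
0.79 [278.9, 246.1] [ 27.94990555 -12.91170574]
```

View pics/w2.png

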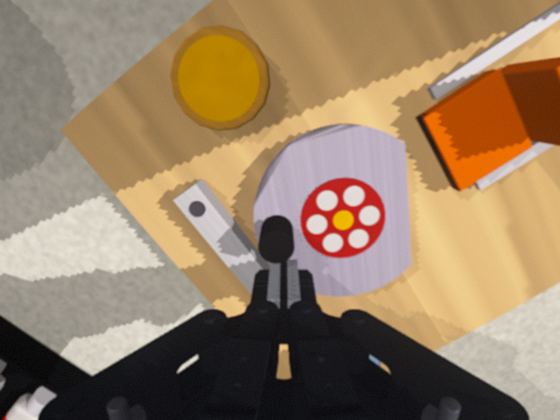

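```bash
python3 -c "
from fit import *
where()"; python3 -m crank '[0,0,0,0, 0,0,0,0, 0,0,0,0, 0,0,0,0, 0,0,0,0, 0,0,0,0, 0,0,0,0, 0,0,0,0]'; python3 -c "
from fit import *
where()"
```

```text
jig TCP [41.2  9.3] z 46.2 head -124.1 F tool [0.4 0.4 1.3] t 5.6 j6 -2.44
t: 6.4
tool_pos: [637.6, -29.1, 48.2]
orientation: [-0.0, -0.363, 0.932, 0.0]
wrist_force: [0.9, 0.5, 0.0]
width: -0.1
grasp_force: 0.0
jig TCP [42.6  9.4] z 48.2 head -124.1 F tool [-1.  -0.2 -0. ] t 6.4 j6 -2.44
```

```bash
cat >> fit.py <<'E'
def arc(phis,cx=0,z=47,lag=0,rad=34):
    for f in phis:
        a=np.radians(f); h=a-np.pi/2; u=np.array([np.cos(h),np.sin(h)])
        q=np.array([cx,0])+rad*np.array([np.cos(a),np.sin(a)])-19*u
        g=go(*q,z,f-90); print(f,q.round(1),g[0],g[3])
E
python3 -c "
from fit import *
arc([-24,-30,-36,-42,-48],-1,48)"
```

```text
-24 [37.8  3.5] [7.6 0.7 0.2] -0.177
-30 [37.9 -0.5] [10.9 -1.7  0.2] -0.072
-36 [37.7 -4.6] [14.4 -3.8  0.2] 0.033
-42 [37.  -8.6] [18.1 -5.5  0.2] 0.138
-48 [ 35.9 -12.6] [22.  -6.8  0.2] 0.242
```

```bash
python3 -m crank '[3,0,0,0, 6,0,0,0, 8.5,-0.5,0,0, 11,-1.5,0,0, 13,-3,0,0.02, 15,-4,0,0.05, 17,-5,0,0.1, 19,-5.8,0,0.15]'; python3 - <<'E'
from fit import *
where(); c=cams.camera("wrist")
for r in spot_point(c,"peg_top")[:1]: print(r["p"],r["location"],W2J(p,at(c,r["location"],42)))
for r in spot_point(c,"carrier")[:1]: print(r["p"],r["location"],W2J(p,at(c,r["location"],12)))
arc([-42,-48,-54,-60,-66,-72],-1,47)
E
```

```text
t: 7.2
tool_pos: [627.8, -46.4, 48.4]
orientation: [0.0, -0.291, 0.957, -0.0]
wrist_force: [0.9, 1.5, -0.3]
width: -0.6
grasp_force: 0.9
jig TCP [37.  -9.7] z 48.4 head -132.9 F tool [-1.6  0.7  0.3] t 7.2 j6 -2.32
0.65 [285.1, 253.6] [ 23.96538548 -23.50300034]
0.7 [343.7, 229.2] [ 0.69251513 -1.35503263]
-42 [37.  -8.6] [-1.   0.7  1.3] -0.013
-48 [ 35.9 -12.6] [ 2.6 -1.1  1.3] 0.092
-54 [ 34.4 -16.3] [ 6.4 -2.6  1.4] 0.197
-60 [ 32.5 -19.9] [10.4 -3.6  1.4] 0.301
-66 [ 30.2 -23.3] [14.4 -4.2  1.4] 0.406
-72 [ 27.6 -26.5] [18.5 -4.4  1.4] 0.511
```

```bash
python3 -m crank '[2.6,-1,0,0.08, 5,-2,0,0.15, 7.5,-3,0,0.22, 10,-3.5,0,0.29, 12.5,-4,0,0.36, 14.5,-4.2,0,0.41, 16.5,-4.3,0,0.46, 18.5,-4.4,0.5,0.51]'; python3 - <<'E'
from fit import *
where(); c=cams.camera("wrist")
for r in spot_point(c,"peg_top")[:1]: print(r["p"],r["location"],W2J(p,at(c,r["location"],42)))
for r in spot_point(c,"carrier")[:1]: print(r["p"],r["location"],W2J(p,at(c,r["location"],12)))
arc([-72,-78,-84,-90,-96,-102],-2,47)
E
```

```text
t: 8.15
tool_pos: [615.3, -60.3, 48.3]
orientation: [0.001, -0.041, 0.999, -0.0]
wrist_force: [2.2, 0.8, 1.5]
width: -0.0
grasp_force: 1.0
jig TCP [ 28.1 -26.1] z 48.3 head -162.0 F tool [-2.3  0.6 -1.5] t 8.15 j6 -1.83
0.84 [288.2, 253.2] [  9.73171266 -30.54386276]
0.68 [344.7, 223.8] [-2.27436601 -1.83682928]
-72 [ 26.6 -26.5] [1.3 0.2 1.1] 0.003
-78 [ 23.7 -29.3] [ 4.9 -1.6  1.1] 0.107
-84 [ 20.4 -31.8] [ 8.8 -3.   1.1] 0.212
-90 [ 17. -34.] [12.7 -4.   1.1] 0.317
-96 [ 13.3 -35.8] [16.8 -4.6  1.1] 0.422
-102 [  9.5 -37.2] [20.8 -4.7  1.1] 0.526
```

```bash
python3 -m crank '[2.6,-0.5,0,0.05, 5.2,-1.6,0,0.11, 8,-2.6,0,0.18, 10.5,-3.3,0,0.25, 13.2,-4,0,0.32, 16,-4.4,0,0.39, 18.7,-4.6,0,0.46, 21.5,-4.7,0.5,0.53]'; python3 - <<'E'
from fit import *
where(); c=cams.camera("wrist")
for r in spot_point(c,"peg_top")[:1]: print(r["p"],r["location"],W2J(p,at(c,r["location"],42)))
for r in spot_point(c,"carrier")[:1]: print(r["p"],r["location"],W2J(p,at(c,r["location"],12)))
arc([-96,-102,-108,-114,-120,-126],-4,47)
E
```

```text
t: 9.1
tool_pos: [594.2, -67.2, 47.8]
orientation: [0.001, 0.222, 0.975, -0.0]
wrist_force: [1.9, -0.7, 0.1]
width: 0.2
grasp_force: 1.3
jig TCP [  9.1 -37.6] z 47.8 head 167.7 F tool [-2.1  0.2 -0.1] t 9.1 j6 -1.32
0.88 [285.4, 254.2] [ -8.41369346 -33.4664314 ]
0.8 [344.7, 224.9] [-3.8134278  -1.47512123]
-96 [ 11.3 -35.8] [-2.2  2.2  0.5] -0.107
-102 [  7.5 -37.2] [1.3 0.  0.5] -0.003
-108 [  3.6 -38.2] [ 4.9 -1.8  0.5] 0.102
-114 [ -0.5 -38.8] [ 8.7 -3.2  0.5] 0.207
-120 [ -4.5 -38.9] [12.7 -4.2  0.5] 0.312
-126 [ -8.6 -38.7] [16.7 -4.8  0.5] 0.416
```

```bash
python3 -m crank '[2.3,-0.3,0,0.03, 4.8,-1.7,0,0.1, 7.3,-2.6,0,0.17, 9.8,-3.4,0,0.24, 12.4,-4.1,0,0.31, 15,-4.5,0,0.38, 18,-4.9,0,0.45, 20.8,-5,0.3,0.52]'; python3 - <<'E'
from fit import *
where(); c=cams.camera("wrist")
for r in spot_point(c,"peg_top")[:1]: print(r["p"],r["location"],W2J(p,at(c,r["location"],42)))
for r in spot_point(c,"carrier")[:1]: print(r["p"],r["location"],W2J(p,at(c,r["location"],12)))
arc([-132,-138,-144,-150,-156,-162],-5,47)
E
```

```text
t: 10.05
tool_pos: [573.0, -62.7, 47.2]
orientation: [0.0, 0.465, 0.886, -0.0]
wrist_force: [1.3, -1.9, 1.3]
width: -0.0
grasp_force: 1.3
jig TCP [-12.6 -38.1] z 47.2 head 137.9 F tool [-2.3  0.  -1.3] t 10.05 j6 -0.8
0.81 [285.4, 254.1] [-25.58285146 -25.45459259]
0.85 [343.2, 223.7] [-6.8113775  -0.26320627]
-132 [-13.6 -38. ] [ 0.4 -0.6 -0. ] 0.002
-138 [-17.6 -36.9] [ 4.  -2.4 -0. ] 0.107
-144 [-21.3 -35.4] [ 7.9 -3.8 -0. ] 0.211
-150 [-24.9 -33.5] [11.8 -4.8 -0. ] 0.316
-156 [-28.3 -31.2] [15.9 -5.4 -0. ] 0.421
-162 [-31.5 -28.6] [19.9 -5.5 -0. ] 0.526
```

```bash
python3 -m crank '[2.5,-1.2,0,0.05, 5,-2.5,0,0.12, 7.6,-3.5,0,0.19, 10.2,-4.3,0,0.26, 12.7,-4.9,0,0.33, 15.2,-5.2,0,0.4, 17.7,-5.4,0,0.47, 20,-5.5,0,0.53]'; python3 - <<'E'
from fit import *
where(); c=cams.camera("wrist")
for r in spot_point(c,"peg_top")[:1]: print(r["p"],r["location"],W2J(p,at(c,r["location"],42)))
for r in spot_point(c,"carrier")[:1]: print(r["p"],r["location"],W2J(p,at(c,r["location"],12)))
arc([-162,-168,-174,-180],-5,47)
c=cams.camera("top")
a=[r for r in spot_point(c,"peg_top")]; print([(round(r["p"],2),W2J(p,at(c,r["location"],42)).round(1)) for r in a])
E
```

```text
t: 11.0
tool_pos: [556.5, -49.1, 46.8]
orientation: [-0.0, 0.68, 0.733, -0.001]
wrist_force: [-1.5, -2.5, 1.4]
width: -0.1
grasp_force: 1.3
jig TCP [-31.8 -28.7] z 46.8 head 107.6 F tool [-2.4 -1.7 -1.4] t 11.0 j6 -0.25
0.76 [284.5, 252.3] [-36.85882532 -10.20882562]
0.96 [340.9, 232.0] [-6.81209091 -3.63267982]
-162 [-31.5 -28.6] [-0.3  0.1 -0.2] -0.004
-168 [-34.3 -25.7] [ 3.4 -1.7 -0.2] 0.101
-174 [-36.8 -22.4] [ 7.2 -3.1 -0.2] 0.205
-180 [-39. -19.] [11.1 -4.1 -0.2] 0.31
[(0.97, array([  86.2, -224.3])), (0.96, array([  -3.2, -233.4])), (0.6, array([-38.8, -18.8]))]
```

```bash
python3 -m crank '[1.5,-0.7,0,0.04, 3,-1.4,0,0.08, 4.5,-2.1,0,0.13, 6,-2.7,0,0.17, 7.5,-3.2,0,0.21, 9,-3.6,0,0.25, 10.3,-3.9,0,0.28, 10.3,-3.9,0,0.28]'; python3 - <<'E'
from fit import *
where(); c=cams.camera("wrist"); save(c,"w3.png")
for k,z in dict(peg_top=42,carrier=12,flat_left=17,flat_right=17,bar=12).items(): print(k,[(round(r["p"],2),np.round(r["location"]),W2J(p,at(c,r["location"],z)).round(1)) for r in spot_point(c,k)[:1]])
E
```

```text
t: 12.05
tool_pos: [552.0, -38.9, 46.8]
orientation: [-0.0, 0.776, 0.631, -0.0]
wrist_force: [-1.0, -0.7, 0.2]
width: -0.2
grasp_force: 0.8
jig TCP [-38.5 -19.8] z 46.8 head 91.6 F tool [-0.9 -0.8 -0.2] t 12.05 j6 0.04
peg_top []
carrier [(0.85, array([344., 228.]), array([-6.1, -0.3]))]
flat_left [(0.8, array([411., 163.]), array([23.1, 37.3]))]
flat_right [(0.93, array([535., 402.]), array([ 144. , -128.5]))]
bar [(0.72, array([440., 229.]), array([47.3,  0.7]))]
```

View pics/w3.png

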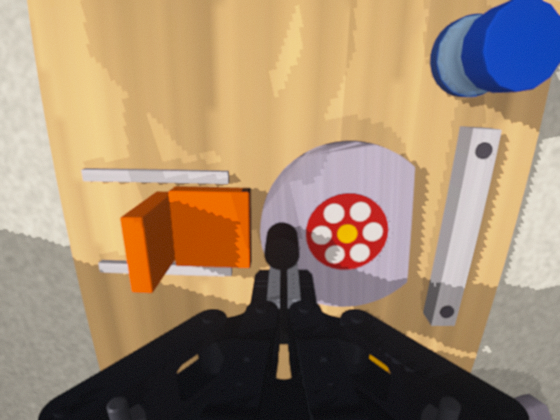

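```bash
python3 - <<'E'
from fit import *
np.set_printoptions(precision=1,suppress=True)
c=cams.camera("wrist")
J=lambda q,z:W2J(p,at(c,q,z))
a,b=J((414.5,164),22),J((407,276),22); print(a,b,np.degrees(np.arctan2(-(a-b)[0],(a-b)[1])),np.linalg.norm(a-b))
a,b=J((462,129),24),J((424,322),24); print(a,b,np.degrees(np.arctan2(-(a-b)[0],(a-b)[1])),np.linalg.norm(a-b))
print("centre",J((347,233),22),"clamp front",J((250,189),22),J((250,268),22),"strip",J((229,174),16), "tab top rear",J((122,216),52),J((133,291),52))
E
```

```text
[23.1 37.5] [ 29.1 -23.3] 5.638157860896465 61.05393129039554
[42.1 54.9] [ 43.2 -51.9] 0.5764078027976826 106.79335368995791
centre [-6.   1.1] clamp front [-55.2  22.9] [-55.5 -20.4] strip [-66.2  28.6] tab top rear [-104.1   18.5] [-104.4  -16.8]
```

```bash
python3 -m crank '[1,-0.2,0,0, 2,-0.3,0,0, 2.8,-0.4,0,0, 2.8,-0.4,0,0, -2,0,0,0, -10,0,-5,0, -12,0,-20,0, -12,0,-25,0]'; python3 - <<'E'
from fit import *
np.set_printoptions(precision=1,suppress=True)
where(); c=cams.camera("wrist"); save(c,"w4.png")
for h in (0,): print(go(-54,0,62,0),go(-54,0,45,90))
g=cut_out(c,"carrier")[0]["extent"]; print(g)
for k,z in dict(peg_top=42,carrier=12,flat_left=17,flat_right=17,bar=12).items(): print(k,[(round(r["p"],2),np.round(r["location"]),W2J(p,at(c,r["location"],z)).round(1)) for r in spot_point(c,k)[:1]])
E
```

```text
t: 13.2
tool_pos: [551.1, -51.5, 74.6]
orientation: [0.001, 0.776, 0.63, 0.001]
wrist_force: [0.5, -0.3, 0.4]
width: 0.3
grasp_force: 0.0
jig TCP [-36.5 -32.2] z 74.6 head 91.4 F tool [-0.2  0.5 -0.4] t 13.2 j6 0.02
(array([ 32.4, -17.2,  13. ]), 'yaw now 78.2', 'turn rad', np.float64(1.596), 'j6', np.float64(0.021)) (array([ 32.4, -17.3,  30. ]), 'yaw now 78.2', 'turn rad', np.float64(0.025), 'j6', np.float64(0.021))
[326.4, 189.7, 140.3, 144.7]
peg_top [(0.56, array([279., 203.]), array([-38.9,   1.4]))]
carrier [(0.84, array([331., 190.]), array([-7.4,  0.5]))]
flat_left [(0.93, array([397., 138.]), array([26.7, 33.6]))]
flat_right [(0.64, array([516., 362.]), array([ 147.5, -131.4]))]
bar [(0.6, array([416., 192.]), array([45.3,  0.8]))]
```

View pics/w4.png

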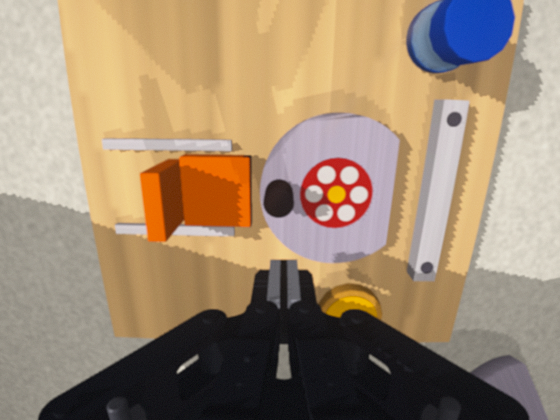

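```bash
python3 -m crank '[6,-6,0,0.14, 12,-12,0,0.28, 18,-18,0,0.42, 24,-24,0,0.56, 30,-28,0,0.7, 33,-31,0,0.84, 33,-31,0,0.98, 33,-31,0,1.12]'; python3 -c "
from fit import *
where();print(go(-68,0,45,0))"
```

```text
t: 14.35
tool_pos: [525.8, -11.6, 71.5]
orientation: [-0.0, 0.993, 0.119, -0.0]
wrist_force: [0.2, 0.9, -0.7]
width: -0.0
grasp_force: 0.0
jig TCP [-70.3   0.7] z 71.5 head 27.0 F tool [ 0.4 -0.9  0.7] t 14.35 j6 1.21
(array([ 1.7,  1.7, 26.5]), 'yaw now 13.7', 'turn rad', np.float64(0.472), 'j6', np.float64(1.212))
```

```bash
python3 -m crank '[1,1,0,0.14, 1.7,1.7,0,0.28, 1.7,1.7,4,0.42, 1.7,1.7,10,0.47, 1.7,1.7,16,0.47, 1.7,1.7,22,0.47, 1.7,1.7,26,0.47, 1.7,1.7,26,0.47]'; python3 - <<'E'
from fit import *
np.set_printoptions(precision=1,suppress=True)
where(); c=cams.camera("wrist"); save(c,"w5.png")
for k,z in dict(peg_top=42,carrier=12,flat_left=17,flat_right=17,bar=12).items(): print(k,[(round(r["p"],2),np.round(r["location"]),W2J(p,at(c,r["location"],z)).round(1)) for r in spot_point(c,k)[:1]])
E
```

```text
t: 15.15
tool_pos: [527.6, -13.2, 45.0]
orientation: [-0.0, 0.994, -0.112, -0.001]
wrist_force: [0.2, -0.3, 0.3]
width: 0.2
grasp_force: 0.0
jig TCP [-68.2  -0.4] z 45.0 head 0.4 F tool [ 0.3  0.3 -0.3] t 15.15 j6 1.67
peg_top [(0.77, array([278., 236.]), array([-39.3,   1.5]))]
carrier [(0.88, array([281., 150.]), array([-6.6,  0.6]))]
flat_left [(0.81, array([206.,  78.]), array([26.4, 34.2]))]
flat_right [(0.82, array([349.,  75.]), array([ 28.1, -29.9]))]
bar [(0.94, array([280.,  28.]), array([47.7,  1. ]))]
```

View pics/w5.png

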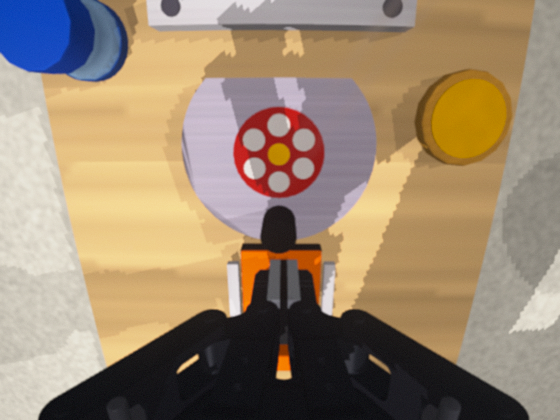

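```bash
python3 -m crank '[3.5,0,0,0, 7,0,0,0, 10,0,0,0, 13,0,0,0, 16,0,0,0, 19,0,0,0, 22,0,0,0, 24,0,0,0]'; python3 - <<'E'
from fit import *
np.set_printoptions(precision=1,suppress=True)
where(); c=cams.camera("wrist"); save(c,"w6.png")
for k,z in dict(peg_top=42,carrier=12,flat_left=17,flat_right=17,bar=12).items(): print(k,[(round(r["p"],2),np.round(r["location"]),W2J(p,at(c,r["location"],z)).round(1)) for r in spot_point(c,k)[:1]])
where()
E
```

```text
t: 16.25
tool_pos: [551.8, -18.7, 45.9]
orientation: [0.0, 0.994, -0.112, -0.0]
wrist_force: [-1.7, 0.0, 0.3]
width: -0.1
grasp_force: 1.1
jig TCP [-43.3  -0.1] z 45.9 head 0.4 F tool [-1.7  0.4 -0.3] t 16.25 j6 1.67
peg_top [(0.78, array([280., 253.]), array([-22.6,   0.5]))]
carrier [(0.83, array([275., 168.]), array([9.2, 3.4]))]
flat_left [(0.87, array([211., 100.]), array([41.9, 32.9]))]
flat_right [(0.76, array([347.,  99.]), array([ 42.9, -29.5]))]
bar [(0.59, array([280.,  90.]), array([46.5,  1.1]))]
jig TCP [-43.1  -0.1] z 46.2 head 0.4 F tool [ 0.3 -0.3 -0.3] t 16.55 j6 1.67
```

```bash
python3 -m crank '[0.5,0,0,0, 1,0,0,0, 1.5,0,0,0, 2,0,0,0, 2.4,0,0,0, 2.8,0,0,0, 3.2,0,0,0, 3.5,0,0,0]' && python3 -c "
from fit import *
where()"
```

```text
t: 17.35
tool_pos: [555.0, -19.4, 45.9]
orientation: [0.0, 0.994, -0.112, -0.0]
wrist_force: [-1.5, -0.1, 0.9]
width: 0.0
grasp_force: 1.2
jig TCP [-40.   -0.1] z 45.9 head 0.4 F tool [-1.4  0.4 -0.9] t 17.35 j6 1.67
```

```bash
python3 -m crank '[0.1,0,0,0, 0.2,0,0,0, 0.3,0,0,0, 0.4,0,0,0, 0.5,0,0,0, 0.6,0,0,0, 0.7,0,0,0, 0.8,0,0,0]' && python3 -c "
from fit import *
where()"
```

```text
t: 18.15
tool_pos: [555.8, -19.6, 45.9]
orientation: [-0.0, 0.994, -0.112, -0.0]
wrist_force: [-2.1, 0.6, -0.3]
width: -0.0
grasp_force: 1.0
jig TCP [-39.2  -0.1] z 45.9 head 0.4 F tool [-2.2 -0.1  0.3] t 18.15 j6 1.67
```

```bash
python3 -m crank '[0.1,0,0,0, 0.2,0,0,0, 0.3,0,0,0, 0.4,0,0,0, 0.5,0,0,0, 0.6,0,0,0, 0.7,0,0,0, 0.8,0,0,0]' && python3 -c "
from fit import *
where()
c=cams.camera('wrist')
for k,z in dict(carrier=12,flat_left=17,flat_right=17,bar=12).items(): print(k,[(round(r['p'],2),np.round(r['location']),W2J(p,at(c,r['location'],z)).round(1)) for r in spot_point(c,k)[:1]])
im=c['color'][60:300,150:430]; cv2.imwrite('pics/w7.png',cv2.resize(im,None,fx=2.4,fy=2.4,interpolation=2)[:,:,::-1])
"
```

```text
t: 18.95
tool_pos: [556.7, -19.8, 46.0]
orientation: [0.0, 0.994, -0.112, 0.0]
wrist_force: [-1.9, 1.1, -0.2]
width: -0.0
grasp_force: 1.0
jig TCP [-38.4  -0.1] z 46.0 head 0.4 F tool [-2.1 -0.6  0.2] t 18.95 j6 1.67
carrier [(0.79, array([276., 169.]), array([13.9,  3.1]))]
flat_left [(0.8, array([209., 101.]), array([46.3, 33.7]))]
flat_right [(0.95, array([348.,  95.]), array([ 49.3, -29.9]))]
bar [(0.84, array([280., 102.]), array([46.3,  1. ]))]
```

View pics/w7.png

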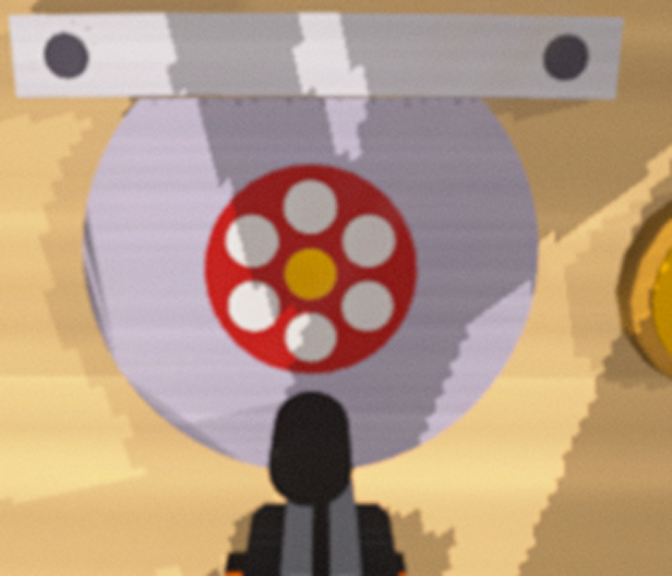

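```bash
python3 -m crank '[0.05,0,0,0, 0.1,0,0,0, 0.15,0,0,0, 0.2,0,0,0, 0.25,0,0,0, 0.3,0,0,0, 0.35,0,0,0, 0.4,0,0,0]' && python3 -c "
from fit import *
where()"
```

```text
t: 20.0
tool_pos: [556.9, -19.8, 46.0]
orientation: [-0.0, 0.994, -0.112, -0.0]
wrist_force: [-2.9, 0.1, 0.6]
width: 0.0
grasp_force: 1.5
jig TCP [-38.1  -0.1] z 46.0 head 0.4 F tool [-2.8  0.6 -0.6] t 20.0 j6 1.67
```

```bash
python3 -m crank '[0.05,0,0,0, 0.1,0,0,0, 0.15,0,0,0, 0.2,0,0,0, 0.25,0,0,0, 0.3,0,0,0, 0.3,0,0,0, 0.3,0,0,0]' && python3 -c "
from fit import *
where()"
```

```text
t: 20.8
tool_pos: [557.0, -19.8, 45.9]
orientation: [-0.0, 0.994, -0.112, -0.0]
wrist_force: [-5.3, 1.2, 1.3]
width: 0.0
grasp_force: 2.7
jig TCP [-38.   -0.1] z 45.9 head 0.4 F tool [-5.4  0.  -1.3] t 20.8 j6 1.67
```

```bash
python3 -m crank '[0.1,0,0,0, 0.2,0,0,0, 0.3,0,0,0, 0.4,0,0,0, 0.4,0,0,0, 0.4,0,0,0, 0.4,0,0,0, 0.4,0,0,0]' && python3 -c "
from fit import *
where()"
```

```text
t: 21.6
tool_pos: [557.1, -19.8, 45.9]
orientation: [-0.0, 0.994, -0.112, -0.001]
wrist_force: [-7.6, 3.0, 3.7]
width: 0.4
grasp_force: 3.6
jig TCP [-37.9  -0. ] z 45.9 head 0.4 F tool [-8.1 -1.3 -3.7] t 21.6 j6 1.67
```

```bash
python3 -m crank '[0.1,0,0,0, 0.15,0,0,0, 0.15,0,0,0, 0.15,0,0,0, 0.15,0,0,0, 0.15,0,0,0, 0.15,0,0,0, 0.15,0,0,0]' && python3 -m crank '[0,0,0,0, 0,0,0,0, 0,0,0,0, 0,0,0,0, 0,0,0,0, 0,0,0,0, 0,0,0,0, 0,0,0,0]' && python3 -c "
from fit import *
where()
c=cams.camera('wrist')
J=lambda r,z:W2J(p,at(c,r['location'],z)).round(1)
for k,z in dict(carrier=12,flat_left=17,flat_right=17,bar=12).items(): print(k,[(round(r['p'],2),np.round(r['location']),J(r,z)) for r in spot_point(c,k)[:1]])
where()
im=c['color'][60:300,150:430]; cv2.imwrite('pics/w8.png',cv2.resize(im,None,fx=2.4,fy=2.4,interpolation=2)[:,:,::-1])
"
```

```text
t: 22.4
tool_pos: [557.1, -19.8, 45.8]
orientation: [-0.0, 0.994, -0.112, -0.001]
wrist_force: [-8.2, 1.9, 3.6]
width: -0.1
grasp_force: 4.0
t: 23.2
tool_pos: [557.1, -19.8, 45.9]
orientation: [-0.0, 0.994, -0.112, -0.001]
wrist_force: [-7.8, 1.6, 4.4]
width: 0.1
grasp_force: 4.0
jig TCP [-37.9  -0. ] z 45.9 head 0.4 F tool [-8.   0.2 -4.4] t 23.2 j6 1.67
carrier [(0.82, array([278., 170.]), array([13.8,  2.1]))]
flat_left [(0.95, array([207., 102.]), array([46.5, 34.6]))]
flat_right [(0.87, array([348., 101.]), array([ 47.3, -29.8]))]
bar [(0.59, array([280.,  98.]), array([48.1,  1.3]))]
jig TCP [-37.9  -0. ] z 45.9 head 0.4 F tool [-7.9 -0.4 -3.5] t 23.45 j6 1.67
```

View pics/w8.png

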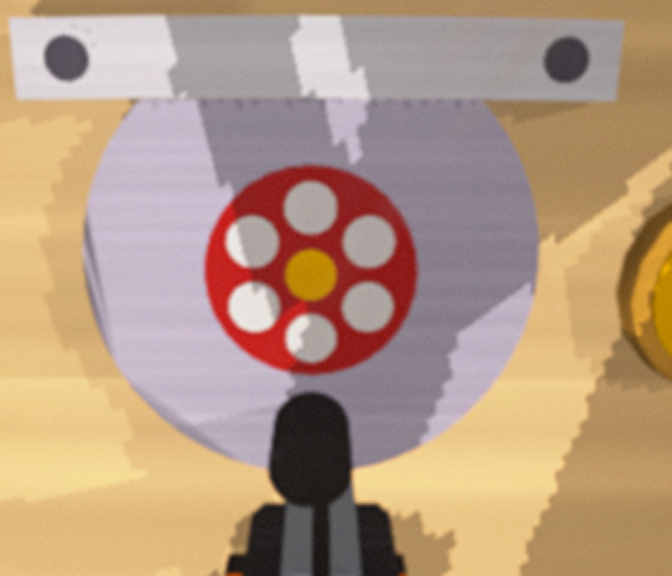

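```bash
python3 -m crank '[-1,0,0,0, -3,0,0,0, -7,0,0,0, -10,0,-10,0, -12,0,-25,0, -18,0,-42,0, -30,0,-50,0, -45,0,-50,0]' && python3 -m crank '[-15,0,0,0, -30,0,0,0, -42,0,0,0, -47,0,0,0, -47,0,10,0, -47,0,25,0, -47,0,38,0, -47,0,46,0]' && python3 -m crank '[0,0,0,0, 0,0,1,0, 0,0,2,0, 0,0,2,0, 0,0,2,0, 0,0,2,0, 0,0,2,0, 0,0,2,0]' && python3 -c "
from fit import *
where()
c=cams.camera('top')
J=lambda r,z:W2J(p,at(c,r['location'],z)).round(1)
for k,z in dict(carrier=12,clamp_tab=52,flat_left=17,flat_right=17).items(): print(k,[(round(r['p'],2),np.round(r['location']),J(r,z)) for r in spot_point(c,k)])
"
```

```text
t: 24.25
tool_pos: [516.0, -10.3, 99.8]
orientation: [0.0, 0.994, -0.112, 0.003]
wrist_force: [-0.2, -0.2, 1.0]
width: -0.2
grasp_force: 0.0
t: 25.05
tool_pos: [467.7, 0.5, 48.5]
orientation: [0.0, 0.994, -0.112, -0.001]
wrist_force: [0.5, 0.3, -0.0]
width: -0.1
grasp_force: 0.0
t: 25.85
tool_pos: [468.2, 0.5, 48.1]
orientation: [-0.0, 0.994, -0.112, 0.0]
wrist_force: [0.1, -0.8, -0.4]
width: 0.3
grasp_force: 0.0
jig TCP [-129.1   -0.7] z 48.1 head 0.4 F tool [0.3 0.8 0.4] t 25.85 j6 1.69
carrier [(0.97, array([366., 237.]), array([ -49.1, -231.2])), (0.86, array([372., 161.]), array([ 155.9, -198.1])), (0.52, array([286., 191.]), array([9.4, 1. ]))]
clamp_tab [(0.28, array([317., 201.]), array([ -3.9, -82.9]))]
flat_left [(0.79, array([384., 147.]), array([ 202.5, -220.1])), (0.58, array([280., 172.]), array([54.2, 28.6])), (0.56, array([346., 245.]), array([ -85. , -185.2]))]
flat_right [(0.98, array([351., 153.]), array([ 161.4, -137.4])), (0.93, array([382., 257.]), array([ -89.4, -280.9])), (0.48, array([298., 178.]), array([ 51.5, -19.9]))]
```

```bash
python3 -m crank '[4,0,0,0, 8,0,0,0, 12,0,0,0, 15,0,0,0, 18,0,0,0, 21,0,0,0, 24,0,0,0, 27,0,0,0]' && python3 -m crank '[1,0,0,0, 2.2,0,0,0, 3.4,0,0,0, 4.6,0,0,0, 5.6,0,0,0, 6.6,0,0,0, 7.5,0,0,0, 8.2,0,0,0]' && python3 -c "
from fit import *
where()"
```

```text
t: 26.9
tool_pos: [494.6, -5.6, 47.9]
orientation: [0.0, 0.994, -0.112, -0.0]
wrist_force: [-2.9, -0.4, 1.1]
width: 0.0
grasp_force: 1.1
t: 27.7
tool_pos: [502.5, -7.4, 47.9]
orientation: [0.0, 0.994, -0.112, -0.0]
wrist_force: [-1.4, -1.0, -0.9]
width: 0.1
grasp_force: 1.0
jig TCP [-93.9  -0.5] z 47.9 head 0.4 F tool [-1.1  1.3  0.9] t 27.7 j6 1.68
```

Small steps until resistance.

```bash
python3 -m crank '[0.25,0,0,0, 0.5,0,0,0, 0.75,0,0,0, 1,0,0,0, 1.25,0,0,0, 1.5,0,0,0, 1.75,0,0,0, 2,0,0,0]' && python3 -c "
from fit import *
where()"
```

```text
t: 28.5
tool_pos: [504.4, -7.8, 48.0]
orientation: [-0.0, 0.994, -0.112, -0.0]
wrist_force: [-2.9, -0.2, -0.2]
width: 0.4
grasp_force: 1.0
jig TCP [-91.9  -0.4] z 48.0 head 0.4 F tool [-2.8  0.8  0.2] t 28.5 j6 1.68
```

```bash
python3 -m crank '[0.1,0,0,0, 0.2,0,0,0, 0.3,0,0,0, 0.4,0,0,0, 0.5,0,0,0, 0.5,0,0,0, 0.5,0,0,0, 0.5,0,0,0]' && python3 -c "
from fit import *
where()"
```

```text
t: 29.3
tool_pos: [504.9, -7.9, 48.0]
orientation: [-0.0, 0.994, -0.112, -0.0]
wrist_force: [-2.6, -0.2, -1.2]
width: 0.3
grasp_force: 0.9
jig TCP [-91.4  -0.4] z 48.0 head 0.4 F tool [-2.5  0.8  1.2] t 29.3 j6 1.68
```

```bash
python3 -m crank '[0.1,0,0,0, 0.2,0,0,0, 0.3,0,0,0, 0.4,0,0,0, 0.4,0,0,0, 0.4,0,0,0, 0.4,0,0,0, 0.4,0,0,0]' && python3 -c "
from fit import *
where()"
```

```text
t: 30.1
tool_pos: [505.3, -7.9, 48.0]
orientation: [-0.0, 0.994, -0.112, -0.0]
wrist_force: [-3.4, -1.1, 0.0]
width: 0.3
grasp_force: 1.4
jig TCP [-91.1  -0.4] z 48.0 head 0.4 F tool [-3.   1.8 -0. ] t 30.1 j6 1.68
```

```bash
python3 -m crank '[0.1,0,0,0, 0.2,0,0,0, 0.3,0,0,0, 0.3,0,0,0, 0.3,0,0,0, 0.3,0,0,0, 0.3,0,0,0, 0.3,0,0,0]' && python3 -c "
from fit import *
where()"
```

```text
t: 30.9
tool_pos: [505.3, -8.0, 48.0]
orientation: [-0.0, 0.994, -0.112, -0.0]
wrist_force: [-4.4, -0.4, 0.9]
width: 0.1
grasp_force: 2.5
jig TCP [-91.   -0.4] z 48.0 head 0.4 F tool [-4.2  1.4 -0.9] t 30.9 j6 1.68
```

```bash
python3 -m crank '[-1,0,0,0, -4,0,0,0, -10,0,0,0, -18,0,-5,0, -20,0,-25,0, -20,0,-55,0, -20,0,-85,0, -20,0,-90,0]' && python3 -m crank '[0,0,0,0, 0,0,0,0, 0,0,0,0, 0,0,0,0, 0,0,0,0, 0,0,0,0, 0,0,0,0, 0,0,0,0]' && python3 -c "
from fit import *
where()
c=cams.camera('wrist')
J=lambda r,z:W2J(p,at(c,r['location'],z)).round(1)
for k,z in dict(carrier=12,peg_top=42,flat_left=17,flat_right=17,bar=12,clamp_tab=52,lid_gold=12,paint_pot=12).items(): print(k,[(round(r['p'],2),np.round(r['location']),J(r,z)) for r in spot_point(c,k)[:1]])
save(c,'w9.png')
"
```

```text
t: 31.7
tool_pos: [488.3, -3.7, 142.7]
orientation: [-0.0, 0.994, -0.112, 0.004]
wrist_force: [0.8, 0.2, -0.3]
width: -0.2
grasp_force: 0.0
t: 32.5
tool_pos: [486.1, -3.6, 137.9]
orientation: [-0.0, 0.994, -0.112, -0.0]
wrist_force: [0.5, 0.5, 0.1]
width: -0.1
grasp_force: 0.0
jig TCP [-110.7   -0.6] z 137.9 head 0.4 F tool [ 0.3 -0.6 -0.1] t 32.5 j6 1.68
carrier [(0.91, array([278.,  47.]), array([11.8,  3.3]))]
peg_top [(0.97, array([281.,  88.]), array([-17.4,   0.5]))]
flat_left [(0.96, array([496., 184.]), array([ -86.2, -175.4]))]
flat_right []
bar []
clamp_tab [(0.84, array([282., 185.]), array([-79.9,  -0.4]))]
lid_gold [(0.77, array([395.,  51.]), array([ 10.4, -81.8]))]
paint_pot []
```

View pics/w9.png

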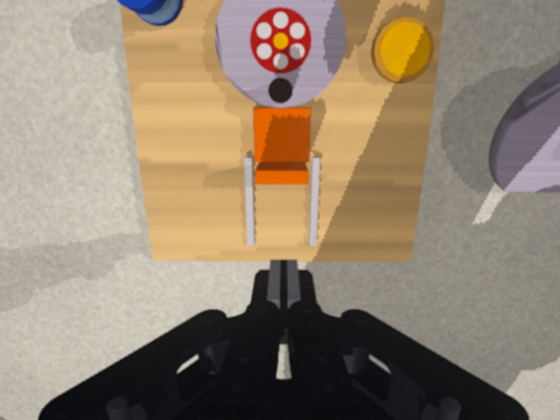

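The picture shows the clamp front (about 282,107) touching the carrier's round back. The tab sits at jig x ≈ -80, which puts the joint at about 0.030, and the robot is clear of everything.

```bash
python3 -c "
from plant import order
print(order.close_job())"
```

```text
the job is handed in; nothing more can be done
None
```

The job is handed in at about 32.5 s: the carrier's flat was pressed against the bar with about 8 N (wrist reading) for over a second, then the clamp was slid up to touch its round back (joint about 0.030).

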